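Clear the stray positioner, pull out the chuck and load the sample holder

ROBOT

A 6-joint arm with a two-finger parallel gripper is mounted at the origin on the work surface. World frame = base frame: x ahead of the robot, y to its left, z up, the work surface at z = 0. Lengths are in mm, angles in degrees, forces in N, time in s.
With the tool pointing down it reaches from about 300 to 850 mm from the base axis. Payload 5.4 kg.
Tool frame: the origin (TCP) lies at the very end of the fingers, on their centre line; the grasp point (between the pads) lies r.tcp_to_grasp behind it (r.tcp_to_grasp is the distance from the TCP to the grasp point, in mm); z points along the fingers, y is the line along which they close (so a half turn about z gives the same grasp; the last joint's range is limited). The gripper opens to 85 mm and grips with 20 to 120 N. Pads are 22 mm wide; open, the fingers measure 114 mm over their backs; the gripper's body (76 mm by 85 mm) begins 54 mm behind the grasp point. The pads swing forward as they close: fully open they stand 13 mm farther back than shut.
Start: joints at [-88.929, 9.076, 91.501, -0, 79.423, -12.038], TCP at [130.392, -560.004, 231.299] pointing down, gripper open.
Joint ranges: [-166.64, 166.64], [-54.1, 131.32], [10.49, 154.53], [-73.88, 253.88], [9.74, 151.15], [-171.62, 171.62]. Speed limits (degrees/s): [147.25, 147.25, 180, 180, 180, 180].

INTERFACE

Orientations are given as a 3x3 rotation matrix whose columns are the frame's x, y, z axes.
In Python, from plant import r gives the robot as it stands.
- The arm moves only by the tool drive_tool, never from a script. Its argument "series" is a list of rows, each an object of numbers: "tx", "ty", "tz": the shift along the world's x, y, z normalised to -1 to 1, where 1 is 10 cm; "turn": the turn about the world's z normalised to -1 to 1, where 1 is 180 degrees. A call has 1 to 5 rows; each row is the pose to reach, as a shift and turn from the pose commanded when the call began, turning the shorter way round; what a row does not reach only later rows make up. A row lasts 1/12 s, in which the tool goes at most 41.7 mm and 7.16 degrees, less where a joint would pass 70% of its speed; a pose out of reach is approached as far as the arm can. A call with a number of a shift or a turn outside -1 to 1 is refused whole. A call with a gripper value outside its range is refused whole. "hand" is the closure, from 0 (fully open) to 1 (shut), set as the call begins (left out, the last holds). The fingers move at their own pace and stop on an object; the grip force is fixed at half the most. Time passes only in rows, so rows that repeat a pose let the fingers close. It gives the time, the measured TCP pose, the force, the opening and the grip force at its end, in the units of the state.
- r.observe(): the state, without advancing time (a new reading comes with each control period).
- r.capture(name): name is "scene" or "side" or "wrist"; returns a dict with "color" (384x512x3 uint8, red, green, blue), "z_map" (384x512 float32, mm along the optical axis (not along the pixel's ray), 0 where there is no reading), "mtx" (3x3 intrinsics, pixels), "rvec" (rotation vector, rad) and "tvec" (3), from world to camera coordinates, as OpenCV has them; the wrist camera has in their place "tool_from_camera" (4x4, takes a point from camera to tool coordinates, whose origin is the TCP and whose axes are the flange's). Camera axes: x right, y down, z forward; pixel columns grow to the right and rows downward; lengths in mm; the calibration is good to about 2 mm. A picture is of the moment at which its call begins: read the wrist's pose just before it.
- r.finish_job(): hands the job in; it is judged then, once.
The state is a dict: "time": time; "joint_pos": joint angles; "joint_vel": joint speeds; "joint_efforts": joint torques, N m; "tool_pos": TCP position; "eef_rot": TCP orientation; "force": force on the tool from outside, world axes, zero at the start; "torque": the same for the moment, N m; "opening": finger opening in mm; "grasp_force": force on a finger pad.
Only numpy, scipy, OpenCV 4.12 (cv2) and the standard library are available. Lean on these libraries where they do the work, as an engineer would, in place of code of your own. Each camera call takes 0.05 s, during which the arm holds its last target. There are 200 camera calls.

TASK

The probe positioner has been left on the rails of the probe station, in the way of the sliding chuck. With the chuck carriage still pushed in, pick the positioner up and stand it upright, roughly in the middle of the blue parking pad; then pull the chuck carriage by its yellow knob all the way out of the grey hood to its end stop; then set the sample holder, by its orange grip, flat on the centre of the brass chuck. Set things down rather than dropping them, tip nothing over, and leave the mouse, the jar and the bottle where they are.

Things in the scene. Friction and masses are not known exactly. Their poses are not given: they have to be found in the camera images.
- station: fixed probe station. Origin: on the table under its middle; z up; the chuck slides out towards its -y. Black deck 120 mm (x), y -240 to +230 mm, top 20 mm above the table, two flush steel rails. Grey hood open towards -y: y 50 to 206, x -69 to 69 mm, top 108 mm above the table. Two red end blocks at y -228, x -56 and 56 mm, 26 mm high, beside the knob's path.
- carriage (a joint): sliding chuck carriage: 0 = fully in the hood, 0.18 m = fully out at its end stop, along the station's -y. Drag about 4 N, no spring: stays where left. Starts at 0 to 0.02. Aluminium plate 110 x 110 mm with the round brass chuck; an arm ahead of it carries the yellow knob. The positioner first stands in the knob's path.
- carriage_knob (a point): point on the axis of the upright yellow knob by which the carriage is pulled, 65 mm above the table; knob: round post 18 mm diameter, free from 38 mm to 79 mm above the table, 130 mm ahead (station -y) of the chuck's centre. Moves with the carriage. Axes as the station's.
- chuck_top (a point): centre of the top face of the brass chuck (100 mm diameter, marked with a dark circle 72 mm across), 48 mm above the table; under the hood at the start, 180 mm travel out. Axes as the station's.
- positioner: loose probe positioner, 0.28 kg. Origin: centre of its underside; z up. Steel base 50 (x) x 40 (y) x 30 mm; aluminium body above, 36 (x) x 30 mm (y), 30 to 85 mm up: grip it across y, 65 mm up. Brass top knob to 95 mm; brass screw to x -36 mm; probe needle to x 76 mm, tip 39 mm up. Starts upright on the deck (20 mm up), needle within 0.5 rad of the station's +x.
- pad: fixed blue parking pad with a white border, 100 x 100 mm, 5 mm thick. Origin: on the table under its centre.
- foam: fixed black foam block, 90 x 90 mm, 12 mm thick, on which the sample holder lies at the start. Origin: on the table under its centre. The pad and the foam block may be in either of two places.
- holder: loose sample holder, about 0.07 kg: aluminium plate 50 x 50 x 6 mm with two green chips and in its middle an orange upright grip, 30 (x) x 12 mm (y), from 6 to 36 mm above the underside; grip it across y about 28 mm above the underside. Origin: centre of its underside; z up.
- mouse: bystander: blue and black computer mouse, 100 x 58 mm, 33 mm high, origin under its centre.
- jar: bystander: low clear jar with white cap, 68 mm diameter, 45 mm high, origin under its centre.
- bottle: bystander: amber bottle with black cap, 48 mm diameter, 90 mm high, origin under its centre.
There are look-alikes about, which are no part of the job. There is more than one size of the pad; the job needs the largest. What is shaped like the holder but pink is not meant.

How it is judged:
By the outcome, as a careful person would: the job done as asked, in the order asked, and still so for the second after the job is handed in, with the robot touching nothing.
It also fails if it takes over 72 s, if anything falls off the work surface, if the arm or the gripper's body presses on something with over 40 N, if the wrist force passes 120 N, or if a joint passes its speed limit or range.

## Working session

There is one attempt and no reset: what is moved stays moved. The work goes in short steps, Python scripts to look and compute and a tool call to move; the robot and the scene stay as the last step left them, time stands still between calls to the robot, and variables do not carry over. Pictures are saved under pics/ and viewed, at most 10 in all, crops included, and the job is handed in when it is done.

Besides the shell and the picture viewer there is one more tool, called as name([rows], argument=value, ...), one row to a line, values as JSON. drive_tool: Moves the arm, as the interface text tells. Its arguments: {"type":"object","properties":{"series":{"type":"array","items":{"type":"object","properties":{"tx":{"type":"number"},"ty":{"type":"number"},"tz":{"type":"number"},"turn":{"type":"number"}}}},"hand":{"type":"number"}},"required":["series"]}

```bash
mkdir -p pics; ls
python3 - <<'E'
from plant import r
import cv2,numpy as np
o=r.observe(); print(o, r.tcp_to_grasp)
for n in ["scene","side"]:
    c=r.capture(n); cv2.imwrite(f"pics/{n}0.png",cv2.cvtColor(c["color"],cv2.COLOR_RGB2BGR)); np.savez(f"{n}0.npz",**c)
    R=cv2.Rodrigues(c["rvec"])[0]; print(n,c["mtx"],-R.T@c["tvec"].ravel(), R)
E
```

```text
pics
{'time': 0.0, 'joint_pos': array([-8.89282880e+01,  9.11464491e+00,  9.15713912e+01, -1.02047217e-04,
        7.94236111e+01, -1.20386836e+01]), 'joint_vel': array([-0.02123848, -0.01535557, -0.0539466 ,  0.06074143, -0.06439213,
        0.0532293 ]), 'joint_efforts': array([-1.56143091e-03, -3.96007776e+01, -3.31428051e+01, -2.83507452e-04,
        8.47163232e-03, -8.29814041e-06]), 'tool_pos': array([ 130.38533537, -559.40798009,  230.3041831 ]), 'eef_rot': array([[ 9.73934761e-01,  2.26828303e-01, -3.75440194e-05],
       [ 2.26827958e-01, -9.73932963e-01,  1.91333460e-03],
       [ 3.97433083e-04, -1.87197911e-03, -9.99998169e-01]]), 'force': array([-0.63469321,  0.01817328, -0.74606517]), 'torque': array([ 0.00544752, -0.02383743, -0.04424831]), 'grasp_force': 0.0, 'opening': 85.63707932774005} 18.700000000000003
scene [[404.78652322   0.         257.36069699]
 [  0.         404.78652322 192.47315248]
 [  0.           0.           1.        ]] [1186.93905712 -487.93256397  590.32183626] [[ 0.51762599  0.85533569  0.02154522]
 [ 0.47971319 -0.26927432 -0.83508478]
 [-0.70847624  0.44259711 -0.5496992 ]]
side [[423.36121201   0.         250.36880382]
 [  0.         423.36121201 193.44469785]
 [  0.           0.           1.        ]] [409.4578467  856.04754903 624.8046587 ] [[-0.99420925 -0.10736857 -0.00446667]
 [-0.05077474  0.50598361 -0.86104733]
 [ 0.09470948 -0.85583443 -0.5085052 ]]
```

View pics/scene0.png

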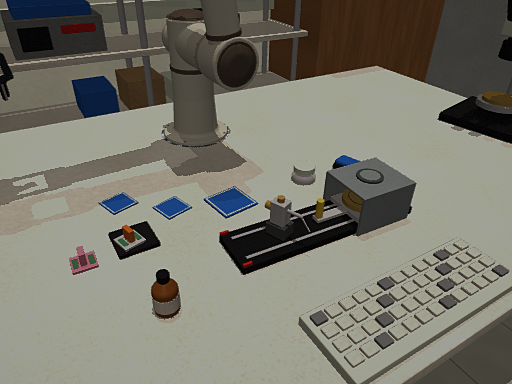

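View pics/side0.png

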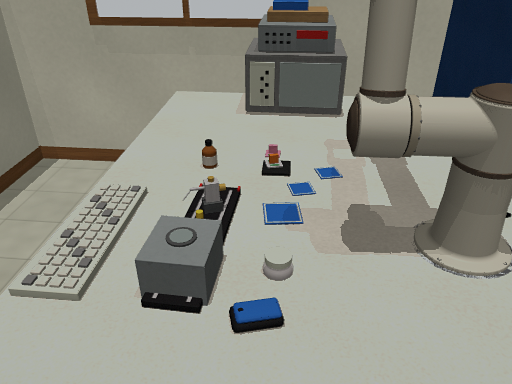

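The scene view shows the station at (220–410, 165–268). The positioner is at (281,215), the knob at (320,208), and the red blocks at (223,234) and (247,265). The pads are at (119,203), (172,207) and (231,201), the last of them the largest. The orange-grip holder sits on foam at (130,237), with a pink decoy at (84,260). The side view agrees with this layout.

```bash
cat > h.py <<'E'
import numpy as np,cv2
def xyz(c,T=None):
    z=c["z_map"].astype(float);K=c["mtx"];v,u=np.mgrid[:384,:512]
    P=np.stack([(u-K[0,2])/K[0,0]*z,(v-K[1,2])/K[1,1]*z,z],-1)
    if T is not None: W=P@T[:3,:3].T+T[:3,3]
    else:
        R=cv2.Rodrigues(c["rvec"])[0]; W=(P-np.ravel(c["tvec"]))@R
    W[z<=0]=np.nan
    return W
def blobs(c,W,lo,hi,zr=(-20,200),amin=8):
    hsv=cv2.cvtColor(c["color"],cv2.COLOR_RGB2HSV)
    m=cv2.inRange(hsv,np.array(lo),np.array(hi))
    m[~((W[...,2]>zr[0])&(W[...,2]<zr[1]))]=0
    n,l,s,ce=cv2.connectedComponentsWithStats(m)
    out=[]
    for i in range(1,n):
        if s[i,4]>=amin:
            p=W[l==i]; out.append((ce[i].round(0),s[i,4],np.nanmedian(p,0).round(1),np.nanmin(p,0).round(0),np.nanmax(p,0).round(0),p))
    return out
E
python3 - <<'E'
from h import *
for n in ["scene","side"]:
    c=dict(np.load(n+"0.npz"));W=xyz(c)
    for nm,lo,hi in [("red",(0,180,80),(6,255,255)),("yellow",(20,140,80),(32,255,255)),("orange",(7,170,100),(18,255,255)),("blue",(100,120,50),(125,255,255))]:
        for b in blobs(c,W,lo,hi):
            if b[2][0]>0: 
                rc=cv2.minAreaRect(b[5][:,:2].astype(np.float32)) 
                print(n,nm,*b[:5],np.round(rc[0]),np.round(rc[1]),round(rc[2]))
    # hood top
    m=(np.abs(W[...,2]-108)<6)&(W[...,0]>300)&(W[...,0]<900)
    p=W[m][:,:2].astype(np.float32); print(n,"hood",len(p),cv2.minAreaRect(p))
E
```

```text
scene red [224. 232.] 16 [ 556.8 -178.7   25.2] [ 554. -187.   23.] [ 560. -170.   27.] [ 557. -179.] [17.  6.] 87
scene red [247. 263.] 26 [ 668.6 -184.2   25.4] [ 659. -195.   19.] [ 674. -175.   28.] [ 669. -184.] [17. 15.] 65
scene yellow [488.  93.] 10 [404.6 978.2 102. ] [398. 965. 100.] [418. 996. 103.] [403. 981.] [19. 27.] 33
scene yellow [320. 208.] 119 [628.1  28.6  61.4] [617.  23.  37.] [633.  39.  80.] [625.  32.] [14. 17.] 14
scene orange [127. 229.] 45 [ 471.4 -364.5   47.5] [ 457. -372.   46.] [ 484. -357.   49.] [ 470. -364.] [28. 10.] 13
scene blue [346. 160.] 152 [447.  271.7  32.1] [419. 246.  24.] [473. 300.  36.] [450. 273.] [57. 46.] 13
scene blue [230. 201.] 612 [430.3 -97.2   4.6] [ 382. -142.    2.] [474. -49.   7.] [429. -95.] [87. 86.] 8
scene blue [118. 202.] 311 [ 296.3 -344.8    3.2] [ 260. -378.   -0.] [ 336. -310.    6.] [ 299. -343.] [67. 59.] 15
scene blue [171. 207.] 356 [ 381.8 -235.9    3. ] [ 347. -275.   -1.] [ 423. -192.    6.] [ 383. -234.] [68. 70.] 16
scene blue [229. 208.] 80 [ 472.3 -131.     4.3] [ 390. -151.   -1.] [486. -41.   7.] [ 4
[... 888 characters left out ...]
3.   52.] [ 472. -406.] [ 23. 105.] 4
side blue [328. 172.] 169 [ 295.4 -343.2    4.6] [ 255. -382.   -0.] [ 334. -307.    7.] [ 298. -343.] [64. 75.] 21
side blue [301. 188.] 210 [ 380.1 -232.3    4.8] [ 340. -268.    2.] [ 416. -197.    9.] [ 378. -233.] [63. 67.] 16
side blue [282. 212.] 538 [431.2 -95.5   6.2] [ 384. -141.    2.] [476. -50.   9.] [430. -97.] [85. 86.] 8
side blue [286. 223.] 56 [413.8 -49.8   5. ] [377. -56.   2.] [472. -39.   9.] [424. -47.] [96. 11.] 6
side blue [257. 310.] 933 [461.5 287.4  33.5] [416. 251.  21.] [508. 314.  38.] [462. 283.] [86. 48.] 16
side hood 3482 ((549.2987060546875, -814.92041015625), (502.74774169921875, 2124.957275390625), 5.3730692863464355)
```

Run:
```python
from h import *
for n in ["scene","side"]:
    c=dict(np.load(n+"0.npz"));W=xyz(c)
    near=lambda x,y,r:(np.hypot(W[...,0]-x,W[...,1]-y)<r)
    def show(nm,m):
        p=W[m][:,:2].astype(np.float32)
        if len(p)>4: rc=cv2.minAreaRect(p); print(n,nm,len(p),np.round(rc[0],1),np.round(rc[1],1),round(rc[2],1))
    Z=W[...,2]
    show("hood",near(632,170,110)&(abs(Z-108)<4))
    show("body top",near(614,-70,45)&(abs(Z-105)<4))
    show("body",near(614,-70,45)&(Z>60)&(Z<108))
    show("knobtop",near(614,-70,45)&(abs(Z-115)<4))
    show("base top",near(614,-70,60)&(abs(Z-50)<4))
    show("foam top",near(470,-362,75)&(abs(Z-12)<3))
    show("grip top",near(470,-362,40)&(abs(Z-48)<3))
    show("plate top",near(470,-362,40)&(abs(Z-18)<2.5))
    show("deck",near(625,30,270)&(abs(Z-20)<4))
    show("jar",near(500,140,120)&(abs(Z-44)<5))
    show("bottle",near(676,-345,40)&(Z>10))
```

```text
scene hood 367 [631.8 171.8] [154.6 130. ] 88.2
scene body top 122 [613.9 -70.8] [36.1 32. ] 25.6
scene body 519 [616.9 -69.5] [81.9 32.7] 23.9
scene knobtop 32 [612.6 -70.2] [12.7 18.5] 56.7
scene base top 132 [613.5 -70.5] [51.4 41.3] 22.1
scene foam top 664 [ 459.6 -353. ] [93.7 89.5] 0.1
scene grip top 56 [ 469.2 -364.3] [30.6 11.8] 15.0
scene plate top 266 [ 469.2 -364.3] [52.6 51.3] 14.1
scene deck 5300 [684.4  28.3] [432.  441.4] 24.9
scene jar 385 [510.3 132. ] [ 62.  218.2] 87.6
scene bottle 1025 [ 683.2 -358.4] [48.8 37.6] 81.7
side hood 1872 [629.1 175.3] [155.3 136.5] 87.4
side body top 87 [613.2 -69.9] [36.2 34.4] 21.0
side body 380 [616.3 -66.5] [79.2 33.5] 11.0
side knobtop 28 [613.4 -71.8] [12.8 18. ] 9.2
side base top 94 [612.3 -67. ] [50.9 37.5] 15.1
side foam top 246 [ 460.2 -350.2] [88.8 89.6] 1.5
side grip top 27 [ 469.8 -360.9] [28.6 14.9] 3.6
side plate top 72 [ 469.9 -362.6] [52.  51.8] 10.4
side deck 2565 [670.1  62.8] [427.7 520.6] 26.0
side jar 495 [482.5 171.2] [134.7 160.9] 89.0
side bottle 329 [ 676.2 -349.1] [46.7 38.7] 4.5
```

drive_tool([
  {"tx": 0.4, "ty": 0.1, "tz": 0.8},
  {"tx": 0.8, "ty": 0.3, "tz": 1},
  {"tx": 1, "ty": 0.6, "tz": 1},
  {"tx": 1, "ty": 1, "tz": 1},
  {"tx": 1, "ty": 1, "tz": 1},
])

```text
invalid input at $.series[0]: expected keys tx, ty, tz, turn
```

drive_tool([
  {"tx": 1, "ty": 0.9, "tz": 0.5, "turn": 0.03},
  {"tx": 1, "ty": 0.9, "tz": 0.5, "turn": 0.03},
  {"tx": 1, "ty": 0.9, "tz": 0.5, "turn": 0.03},
  {"tx": 1, "ty": 0.9, "tz": 0.5, "turn": 0.03},
  {"tx": 1, "ty": 0.9, "tz": 0.5, "turn": 0.03},
])

```text
time: 0.52
tool_pos: [233.2, -468.4, 283.2]
eef_rot: [[0.947, 0.321, 0.002], [0.321, -0.947, -0.002], [0.001, 0.003, -1.0]]
force: [0.9, -0.8, -0.2]
opening: 85.8
grasp_force: 0.0
```

drive_tool([
  {"tx": 1, "ty": 1, "tz": 0.2, "turn": 0},
  {"tx": 1, "ty": 1, "tz": 0.2, "turn": 0},
  {"tx": 1, "ty": 1, "tz": 0.2, "turn": 0},
  {"tx": 1, "ty": 1, "tz": 0.2, "turn": 0},
])

```text
time: 0.85
tool_pos: [332.3, -367.7, 301.4]
eef_rot: [[0.948, 0.319, 0.001], [0.319, -0.948, 0.001], [0.001, -0.001, -1.0]]
force: [-0.1, 0.1, 0.1]
opening: 85.7
grasp_force: 0.0
```

drive_tool([
  {"tx": 1, "ty": 1, "tz": 0, "turn": 0},
  {"tx": 1, "ty": 1, "tz": 0, "turn": 0},
  {"tx": 1, "ty": 1, "tz": 0, "turn": 0},
  {"tx": 1, "ty": 1, "tz": 0, "turn": 0},
])

```text
time: 1.18
tool_pos: [432.4, -267.1, 300.4]
eef_rot: [[0.947, 0.32, 0.0], [0.32, -0.947, 0.002], [0.001, -0.002, -1.0]]
force: [0.4, -0.6, -0.4]
opening: 85.6
grasp_force: 0.0
```

drive_tool([
  {"tx": 1, "ty": 1, "tz": 0, "turn": 0},
  {"tx": 1, "ty": 1, "tz": 0, "turn": 0},
  {"tx": 1, "ty": 1, "tz": 0, "turn": 0},
  {"tx": 1, "ty": 1, "tz": 0, "turn": 0},
])

```text
time: 1.52
tool_pos: [532.5, -167.1, 300.1]
eef_rot: [[0.947, 0.32, -0.0], [0.32, -0.947, 0.002], [0.0, -0.002, -1.0]]
force: [-0.3, -0.3, -0.1]
opening: 85.4
grasp_force: 0.0
```

drive_tool([
  {"tx": 0.81, "ty": 0.97, "tz": -0.4, "turn": 0},
  {"tx": 0.81, "ty": 0.97, "tz": -0.4, "turn": 0},
  {"tx": 0.81, "ty": 0.97, "tz": -0.4, "turn": 0},
  {"tx": 0.81, "ty": 0.97, "tz": -0.4, "turn": 0},
  {"tx": 0.81, "ty": 0.97, "tz": -0.4, "turn": 0},
])

```text
time: 1.93
tool_pos: [611.3, -71.5, 258.2]
eef_rot: [[0.947, 0.32, -0.004], [0.32, -0.947, 0.001], [-0.004, -0.003, -1.0]]
force: [0.3, -0.1, -0.3]
opening: 85.6
grasp_force: 0.0
```

```bash
cat >> h.py <<'E'
def wrist(r):
    o=r.observe(); c=r.capture("wrist")
    T=np.eye(4);T[:3,:3]=o["eef_rot"];T[:3,3]=o["tool_pos"]
    return o,c,xyz(c,T@c["tool_from_camera"])
def rect(nm,W,m):
    p=W[m][:,:2].astype(np.float32)
    if len(p)>4: rc=cv2.minAreaRect(p); print(nm,len(p),np.round(rc[0],1),np.round(rc[1],1),round(rc[2],1))
E
python3 - <<'E'
from h import *
from plant import r
o,c,W=wrist(r);print(o["tool_pos"],c["tool_from_camera"].round(2))
cv2.imwrite("pics/w1.png",cv2.cvtColor(c["color"],cv2.COLOR_RGB2BGR))
Z=W[...,2];d=np.hypot(W[...,0]-613,W[...,1]+70)
rect("top",W,(d<40)&(abs(Z-105)<4));rect("base",W,(d<45)&(abs(Z-50)<4));rect("knob",W,(d<45)&(abs(Z-115)<4))
E
```

```text
[611.32234865 -71.45431005 258.24464542] [[   0.     -0.95   -0.32   81.98]
 [   1.      0.      0.     -0.24]
 [  -0.     -0.32    0.95 -142.38]
 [   0.      0.      0.      1.  ]]
top 949 [613.7 -70.5] [36.1 29.9] 22.1
base 400 [614.2 -70.4] [48.9 39.9] 21.7
knob 254 [613.7 -70.4] [15.7 15.2] 19.4
```

View pics/w1.png

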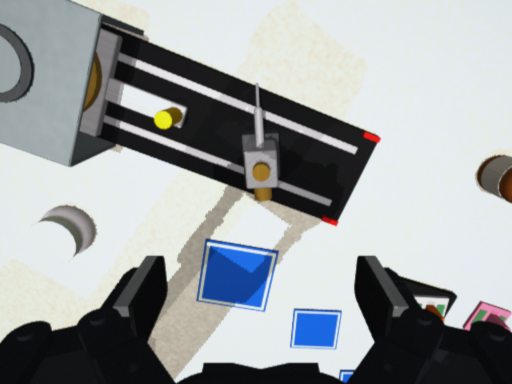

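The wrist view shows the positioner at (262,160) between the fingers' line, with its needle pointing up the image. The knob is at (163,119) and the large pad at (238,275). The measured footprint fits: (613.9, −70.4), yaw 22°.

drive_tool([
  {"tx": 0.0, "ty": 0.0, "tz": -0.4, "turn": 0.018},
  {"tx": 0, "ty": 0, "tz": -0.8, "turn": 0.018},
  {"tx": 0, "ty": 0, "tz": -1, "turn": 0.018},
  {"tx": 0, "ty": 0, "tz": -1, "turn": 0.018},
])

```text
time: 2.32
tool_pos: [607.1, -74.1, 155.6]
eef_rot: [[0.93, 0.368, -0.01], [0.368, -0.93, 0.003], [-0.009, -0.006, -1.0]]
force: [-0.9, 0.4, -0.8]
opening: 85.6
grasp_force: 0.0
```

drive_tool([
  {"tx": 0, "ty": 0, "tz": -0.2, "turn": 0},
  {"tx": 0, "ty": 0, "tz": -0.2, "turn": 0},
])

```text
time: 2.48
tool_pos: [610.1, -74.5, 140.3]
eef_rot: [[0.93, 0.369, -0.002], [0.369, -0.93, 0.0], [-0.002, -0.001, -1.0]]
force: [0.1, 0.2, -0.8]
opening: 85.2
grasp_force: 0.0
```

drive_tool([
  {"tx": 0.035, "ty": 0.04, "tz": -0.1, "turn": 0},
  {"tx": 0.035, "ty": 0.04, "tz": -0.2, "turn": 0},
  {"tx": 0.035, "ty": 0.04, "tz": -0.2, "turn": 0},
  {"tx": 0.035, "ty": 0.04, "tz": -0.2, "turn": 0},
])

```text
time: 2.82
tool_pos: [614.8, -69.0, 121.3]
eef_rot: [[0.929, 0.371, -0.0], [0.371, -0.929, 0.0], [-0.0, -0.0, -1.0]]
force: [-0.3, -0.1, 0.5]
opening: 85.3
grasp_force: 0.0
```

drive_tool([
  {"tx": 0, "ty": -0.01, "tz": -0.2, "turn": 0},
  {"tx": 0, "ty": -0.01, "tz": -0.4, "turn": 0},
  {"tx": 0, "ty": -0.01, "tz": -0.54, "turn": 0},
  {"tx": 0, "ty": -0.01, "tz": -0.54, "turn": 0},
  {"tx": 0, "ty": -0.01, "tz": -0.54, "turn": 0},
])

```text
time: 3.23
tool_pos: [614.5, -69.8, 67.0]
eef_rot: [[0.929, 0.371, -0.001], [0.371, -0.929, 0.0], [-0.001, -0.001, -1.0]]
force: [0.5, -0.1, 0.4]
opening: 85.6
grasp_force: 0.0
```

drive_tool([
  {"tx": 0, "ty": 0, "tz": 0, "turn": 0},
  {"tx": 0, "ty": 0, "tz": 0, "turn": 0},
  {"tx": 0, "ty": 0, "tz": 0, "turn": 0},
  {"tx": 0, "ty": 0, "tz": 0, "turn": 0},
  {"tx": 0, "ty": 0, "tz": 0, "turn": 0},
], hand=1)

```text
time: 3.65
tool_pos: [615.4, -70.0, 68.2]
eef_rot: [[0.929, 0.371, 0.001], [0.371, -0.929, -0.0], [0.001, 0.001, -1.0]]
force: [2.4, -0.8, -2.2]
opening: 29.4
grasp_force: 59.3
```

drive_tool([
  {"tx": 0, "ty": 0, "tz": 0, "turn": 0},
  {"tx": 0, "ty": 0, "tz": 0, "turn": 0},
  {"tx": 0, "ty": 0, "tz": 0, "turn": 0},
  {"tx": 0, "ty": 0, "tz": 0, "turn": 0},
  {"tx": 0, "ty": 0, "tz": 0, "turn": 0},
])

```text
time: 4.07
tool_pos: [615.4, -70.0, 68.2]
eef_rot: [[0.929, 0.371, 0.001], [0.371, -0.929, -0.0], [0.001, 0.001, -1.0]]
force: [-1.0, 1.5, 5.4]
opening: 29.4
grasp_force: 60.2
```

drive_tool([
  {"tx": 0, "ty": 0, "tz": 0.1, "turn": 0},
  {"tx": 0, "ty": 0, "tz": 0.25, "turn": 0},
  {"tx": 0, "ty": 0, "tz": 0.4, "turn": 0},
  {"tx": 0, "ty": 0, "tz": 0.6, "turn": 0},
  {"tx": 0, "ty": 0, "tz": 0.6, "turn": 0},
])

```text
time: 4.48
tool_pos: [616.9, -70.7, 131.1]
eef_rot: [[0.929, 0.371, 0.006], [0.371, -0.929, -0.002], [0.005, 0.004, -1.0]]
force: [1.1, -0.5, -2.2]
opening: 29.4
grasp_force: 59.9
```

drive_tool([
  {"tx": -0.1, "ty": 0, "tz": 0, "turn": 0},
  {"tx": -0.3, "ty": -0.05, "tz": 0, "turn": 0},
  {"tx": -0.55, "ty": -0.1, "tz": 0, "turn": 0},
  {"tx": -0.8, "ty": -0.13, "tz": 0, "turn": 0},
  {"tx": -1, "ty": -0.15, "tz": 0, "turn": 0},
])

```text
time: 4.9
tool_pos: [512.2, -84.7, 125.4]
eef_rot: [[0.929, 0.37, -0.003], [0.37, -0.929, 0.001], [-0.003, -0.002, -1.0]]
force: [0.5, -0.0, -2.9]
opening: 29.3
grasp_force: 59.8
```

drive_tool([
  {"tx": -0.25, "ty": -0.04, "tz": 0, "turn": 0},
  {"tx": -0.5, "ty": -0.07, "tz": 0, "turn": 0},
  {"tx": -0.7, "ty": -0.1, "tz": 0, "turn": 0},
  {"tx": -0.85, "ty": -0.11, "tz": 0, "turn": 0},
  {"tx": -0.85, "ty": -0.11, "tz": 0, "turn": 0},
])

```text
time: 5.32
tool_pos: [426.4, -95.3, 125.4]
eef_rot: [[0.929, 0.37, -0.004], [0.37, -0.929, 0.002], [-0.003, -0.003, -1.0]]
force: [-0.3, 0.3, -4.5]
opening: 29.6
grasp_force: 59.8
```

drive_tool([
  {"tx": 0, "ty": 0, "tz": 0, "turn": 0},
  {"tx": 0, "ty": 0, "tz": 0, "turn": 0},
  {"tx": 0, "ty": 0, "tz": 0, "turn": 0},
])

```text
time: 5.57
tool_pos: [430.4, -96.0, 127.1]
eef_rot: [[0.929, 0.371, 0.0], [0.371, -0.929, 0.0], [0.0, -0.0, -1.0]]
force: [0.0, -0.5, -2.9]
opening: 29.6
grasp_force: 59.8
```

Run:
```python
from h import *
from plant import r
o=r.observe();print(o["tool_pos"],o["eef_rot"],o["opening"])
for n in ["scene","side"]:
    c=r.capture(n);W=xyz(c);Z=W[...,2]
    d=np.hypot(W[...,0]-430,W[...,1]+97)
    for k,lo in (("base",50),("bodytop",105)): pass
    rect(n+" all>55",W,(d<55)&(Z>55)&(Z<110)); rect(n+" baseTop",W,(d<45)&(abs(Z-90)<4))
    p=Z[(d<40)&(Z>40)]; print(n,np.nanpercentile(p,[0,2,50]))
    cv2.imwrite(f"pics/{n}1.png",cv2.cvtColor(c["color"],cv2.COLOR_RGB2BGR)[120:300,100:400])
```

```text
[430.38297572 -95.98543015 127.12518803] [[ 9.28737448e-01  3.70738102e-01  1.08072399e-04]
 [ 3.70738093e-01 -9.28737453e-01  9.96662121e-05]
 [ 1.37320947e-04 -5.24971886e-05 -9.99999989e-01]] 29.55697114789297
scene all>55 321 [ 439.3 -102.2] [61.2 36. ] 59.7
scene baseTop 72 [ 441.2 -102.5] [60.9 32.8] 61.7
scene [ 78.17520815  90.27743499 313.56623212]
side all>55 243 [427.3 -93.4] [51.8 37.4] 19.0
side baseTop 63 [430.6 -80. ] [27.7 58.6] 77.7
side [ 79.88893266  89.42533303 298.64257187]
```

View pics/scene1.png

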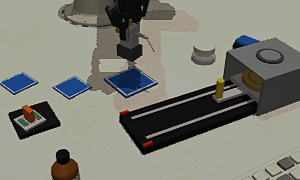

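The crop shows the positioner held upright over the large pad at about (130,60), with the rails clear. Lowering it now.

drive_tool([
  {"tx": 0, "ty": 0, "tz": -0.2, "turn": 0},
  {"tx": 0, "ty": 0, "tz": -0.4, "turn": 0},
  {"tx": 0, "ty": 0, "tz": -0.6, "turn": 0},
  {"tx": 0, "ty": 0, "tz": -0.68, "turn": 0},
  {"tx": 0, "ty": 0, "tz": -0.68, "turn": 0},
])

```text
time: 6.08
tool_pos: [428.4, -95.0, 57.3]
eef_rot: [[0.929, 0.371, -0.004], [0.371, -0.929, 0.002], [-0.003, -0.004, -1.0]]
force: [0.0, -0.3, -4.1]
opening: 29.5
grasp_force: 59.8
```

drive_tool([
  {"tx": 0, "ty": 0, "tz": -0.02, "turn": 0},
  {"tx": 0, "ty": 0, "tz": -0.04, "turn": 0},
  {"tx": 0, "ty": 0, "tz": -0.055, "turn": 0},
  {"tx": 0, "ty": 0, "tz": -0.055, "turn": 0},
])

```text
time: 6.42
tool_pos: [430.5, -96.3, 54.4]
eef_rot: [[0.929, 0.371, 0.001], [0.371, -0.929, -0.001], [0.001, 0.001, -1.0]]
force: [-0.9, -0.0, -2.8]
opening: 29.5
grasp_force: 59.8
```

drive_tool([
  {"tx": 0, "ty": 0, "tz": -0.007, "turn": 0},
  {"tx": 0, "ty": 0, "tz": -0.014, "turn": 0},
  {"tx": 0, "ty": 0, "tz": -0.014, "turn": 0},
  {"tx": 0, "ty": 0, "tz": -0.014, "turn": 0},
])

```text
time: 6.75
tool_pos: [430.4, -96.2, 53.1]
eef_rot: [[0.929, 0.371, 0.001], [0.371, -0.929, -0.0], [0.001, 0.001, -1.0]]
force: [-1.9, 1.8, 4.8]
opening: 29.4
grasp_force: 60.8
```

drive_tool([
  {"tx": 0, "ty": 0, "tz": 0, "turn": 0},
  {"tx": 0, "ty": 0, "tz": 0, "turn": 0},
  {"tx": 0, "ty": 0, "tz": 0, "turn": 0},
  {"tx": 0, "ty": 0, "tz": 0, "turn": 0},
  {"tx": 0, "ty": 0, "tz": 0, "turn": 0},
], hand=0)

```text
time: 7.17
tool_pos: [429.9, -96.0, 52.4]
eef_rot: [[0.929, 0.371, 0.0], [0.371, -0.929, -0.0], [0.0, 0.0, -1.0]]
force: [-0.6, -0.2, 0.5]
opening: 85.2
grasp_force: 0.0
```

drive_tool([
  {"tx": 0, "ty": 0, "tz": 0.15, "turn": 0},
  {"tx": 0, "ty": 0, "tz": 0.4, "turn": 0},
  {"tx": 0, "ty": 0, "tz": 0.7, "turn": 0},
  {"tx": 0, "ty": 0, "tz": 1, "turn": 0},
  {"tx": 0, "ty": 0, "tz": 1, "turn": 0},
])

```text
time: 7.58
tool_pos: [433.6, -97.9, 158.6]
eef_rot: [[0.929, 0.371, 0.01], [0.371, -0.929, -0.005], [0.007, 0.009, -1.0]]
force: [1.6, -0.4, 0.1]
opening: 85.2
grasp_force: 0.0
```

drive_tool([
  {"tx": 0.3, "ty": 0.2, "tz": 0.1, "turn": 0},
  {"tx": 0.6, "ty": 0.4, "tz": 0.3, "turn": -0.04},
  {"tx": 0.9, "ty": 0.6, "tz": 0.5, "turn": -0.08},
  {"tx": 1, "ty": 0.6, "tz": 0.5, "turn": -0.12},
  {"tx": 1, "ty": 0.6, "tz": 0.5, "turn": -0.134},
])

```text
time: 8.0
tool_pos: [533.0, -35.2, 203.8]
eef_rot: [[0.999, -0.045, 0.004], [-0.045, -0.999, -0.001], [0.004, 0.001, -1.0]]
force: [-0.5, 0.2, -0.3]
opening: 84.8
grasp_force: 0.0
```

drive_tool([
  {"tx": 0.3, "ty": 0.2, "tz": 0, "turn": 0},
  {"tx": 0.6, "ty": 0.4, "tz": 0, "turn": 0},
  {"tx": 0.9, "ty": 0.6, "tz": 0, "turn": 0},
  {"tx": 0.9, "ty": 0.6, "tz": 0, "turn": 0},
  {"tx": 0.9, "ty": 0.6, "tz": 0, "turn": 0},
], hand=0.4)

```text
time: 8.42
tool_pos: [620.3, 25.0, 200.8]
eef_rot: [[0.999, -0.039, -0.002], [-0.039, -0.999, 0.0], [-0.002, -0.0, -1.0]]
force: [0.5, -0.3, -0.3]
opening: 51.1
grasp_force: 0.0
```

Run:
```python
from h import *
from plant import r
o,c,W=wrist(r);print(o["tool_pos"],o["opening"],np.degrees(np.arctan2(*o["eef_rot"][[1,0],0])))
cv2.imwrite("pics/w2.png",cv2.cvtColor(c["color"],cv2.COLOR_RGB2BGR))
for b in blobs(c,W,(20,140,80),(32,255,255)): print(*b[:5])
Z=W[...,2];d=np.hypot(W[...,0]-625,W[...,1]-32);rect("knobtop",W,(d<40)&(abs(Z-79)<3))
c=r.capture("scene");W=xyz(c);Z=W[...,2];d=np.hypot(W[...,0]-430,W[...,1]+96)
rect("posTop",W,(d<60)&(abs(Z-90)<4));rect("posBase",W,(d<60)&(abs(Z-35)<4))
```

```text
[620.30104787  24.9967379  200.7774788 ] 51.05555796711705 -2.259002277852277
[252. 174.] 529 [626.9  31.9  77.9] [595.  24.  18.] [633.  45.  80.]
[392. 375.] 98 [428.  -93.7  99.5] [ 420. -101.   96.] [436. -89. 101.]
knobtop 328 [623.7  32.4] [16.5 17.2] 47.1
posTop 86 [430.3 -97.1] [35.  30.1] 21.0
posBase 98 [ 438.3 -103.3] [57.9 33.9] 55.6
```

View pics/w2.png

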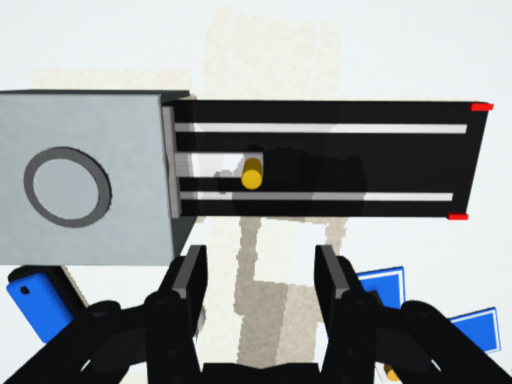

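The view shows the knob at (252,178), in front of the hood, with the deck parallel to the tool's axes. The positioner stands at (430,−97). Descending onto the knob.

drive_tool([
  {"tx": 0.03, "ty": 0.07, "tz": -0.3, "turn": 0},
  {"tx": 0.03, "ty": 0.07, "tz": -0.6, "turn": 0},
  {"tx": 0.03, "ty": 0.07, "tz": -0.8, "turn": 0},
  {"tx": 0.03, "ty": 0.07, "tz": -0.8, "turn": 0},
  {"tx": 0.03, "ty": 0.07, "tz": -0.8, "turn": 0},
])

```text
time: 8.93
tool_pos: [621.6, 30.4, 121.9]
eef_rot: [[0.999, -0.042, -0.002], [-0.042, -0.999, 0.0], [-0.002, -0.0, -1.0]]
force: [1.2, -0.0, 0.6]
opening: 51.4
grasp_force: 0.0
```

drive_tool([
  {"tx": 0, "ty": 0, "tz": 0, "turn": 0},
  {"tx": 0, "ty": 0, "tz": 0, "turn": 0},
  {"tx": 0, "ty": 0, "tz": 0, "turn": 0},
])

```text
time: 9.18
tool_pos: [624.2, 30.6, 124.7]
eef_rot: [[0.999, -0.042, 0.004], [-0.042, -0.999, -0.001], [0.004, 0.0, -1.0]]
force: [0.5, -0.2, 0.0]
opening: 51.7
grasp_force: 0.0
```

drive_tool([
  {"tx": 0, "ty": 0.018, "tz": -0.3, "turn": 0},
  {"tx": 0, "ty": 0.018, "tz": -0.55, "turn": 0},
  {"tx": 0, "ty": 0.018, "tz": -0.76, "turn": 0},
  {"tx": 0, "ty": 0.018, "tz": -0.76, "turn": 0},
  {"tx": 0, "ty": 0.018, "tz": -0.76, "turn": 0},
])

```text
time: 9.6
tool_pos: [622.5, 32.8, 46.3]
eef_rot: [[0.999, -0.041, -0.001], [-0.041, -0.999, 0.0], [-0.001, -0.0, -1.0]]
force: [0.2, -0.3, 1.4]
opening: 51.5
grasp_force: 0.0
```

drive_tool([
  {"tx": 0, "ty": 0, "tz": 0, "turn": 0},
  {"tx": 0, "ty": 0, "tz": 0, "turn": 0},
  {"tx": 0, "ty": 0, "tz": 0, "turn": 0},
  {"tx": 0, "ty": 0, "tz": 0, "turn": 0},
  {"tx": 0, "ty": 0, "tz": 0, "turn": 0},
], hand=1)

```text
time: 10.02
tool_pos: [624.6, 32.6, 48.9]
eef_rot: [[0.999, -0.041, 0.004], [-0.041, -0.999, -0.0], [0.004, 0.0, -1.0]]
force: [-0.3, -1.1, 6.9]
opening: 16.7
grasp_force: 58.4
```

drive_tool([
  {"tx": 0, "ty": 0, "tz": 0, "turn": 0},
  {"tx": 0, "ty": 0, "tz": 0, "turn": 0},
  {"tx": 0, "ty": 0, "tz": 0, "turn": 0},
])

```text
time: 10.27
tool_pos: [624.5, 32.6, 48.8]
eef_rot: [[0.999, -0.041, 0.004], [-0.041, -0.999, -0.0], [0.004, 0.0, -1.0]]
force: [-0.6, -0.3, 6.4]
opening: 16.5
grasp_force: 58.4
```

drive_tool([
  {"tx": -0.006, "ty": -0.15, "tz": 0, "turn": 0},
  {"tx": -0.014, "ty": -0.35, "tz": 0, "turn": 0},
  {"tx": -0.022, "ty": -0.55, "tz": 0, "turn": 0},
  {"tx": -0.03, "ty": -0.75, "tz": 0, "turn": 0},
  {"tx": -0.036, "ty": -0.9, "tz": 0, "turn": 0},
])

```text
time: 10.68
tool_pos: [620.5, -57.5, 48.8]
eef_rot: [[0.999, -0.042, 0.003], [-0.042, -0.999, 0.001], [0.003, -0.001, -1.0]]
force: [-1.2, 5.5, 8.4]
opening: 16.4
grasp_force: 59.0
```

drive_tool([
  {"tx": -0.008, "ty": -0.2, "tz": 0, "turn": 0},
  {"tx": -0.014, "ty": -0.35, "tz": 0, "turn": 0},
  {"tx": -0.02, "ty": -0.5, "tz": 0, "turn": 0},
  {"tx": -0.024, "ty": -0.6, "tz": 0, "turn": 0},
  {"tx": -0.024, "ty": -0.6, "tz": 0, "turn": 0},
])

```text
time: 11.1
tool_pos: [617.7, -119.6, 48.9]
eef_rot: [[0.999, -0.043, 0.002], [-0.043, -0.999, -0.002], [0.002, 0.002, -1.0]]
force: [-4.1, -3.6, 8.0]
opening: 16.3
grasp_force: 59.1
```

drive_tool([
  {"tx": 0, "ty": -0.03, "tz": 0, "turn": 0},
  {"tx": 0, "ty": -0.06, "tz": 0, "turn": 0},
  {"tx": 0, "ty": -0.06, "tz": 0, "turn": 0},
])

```text
time: 11.35
tool_pos: [617.5, -123.5, 48.8]
eef_rot: [[0.999, -0.042, 0.001], [-0.042, -0.999, -0.0], [0.001, 0.0, -1.0]]
force: [-4.3, 0.5, 10.2]
opening: 16.5
grasp_force: 59.3
```

drive_tool([
  {"tx": -0.008, "ty": -0.03, "tz": 0, "turn": 0},
  {"tx": -0.01, "ty": -0.06, "tz": 0, "turn": 0},
  {"tx": -0.012, "ty": -0.09, "tz": 0, "turn": 0},
  {"tx": -0.012, "ty": -0.09, "tz": 0, "turn": 0},
])

```text
time: 11.68
tool_pos: [617.1, -132.4, 48.8]
eef_rot: [[0.999, -0.042, 0.003], [-0.042, -0.999, -0.0], [0.003, 0.0, -1.0]]
force: [-1.7, 1.9, 7.8]
opening: 16.4
grasp_force: 59.0
```

drive_tool([
  {"tx": 0, "ty": -0.02, "tz": 0, "turn": 0},
  {"tx": 0, "ty": -0.04, "tz": 0, "turn": 0},
  {"tx": 0, "ty": -0.04, "tz": 0, "turn": 0},
])

```text
time: 11.93
tool_pos: [617.0, -136.2, 48.9]
eef_rot: [[0.999, -0.041, 0.003], [-0.041, -0.999, -0.0], [0.003, -0.0, -1.0]]
force: [-3.5, 2.4, 8.7]
opening: 16.4
grasp_force: 59.1
```

drive_tool([
  {"tx": 0, "ty": -0.02, "tz": 0, "turn": 0},
  {"tx": -0.002, "ty": -0.04, "tz": 0, "turn": 0},
  {"tx": -0.002, "ty": -0.04, "tz": 0, "turn": 0},
])

```text
time: 12.18
tool_pos: [616.8, -140.1, 48.8]
eef_rot: [[0.999, -0.041, 0.003], [-0.041, -0.999, -0.0], [0.003, -0.0, -1.0]]
force: [-2.5, 3.0, 8.0]
opening: 16.4
grasp_force: 59.1
```

drive_tool([
  {"tx": 0, "ty": -0.015, "tz": 0, "turn": 0},
  {"tx": -0.002, "ty": -0.03, "tz": 0, "turn": 0},
  {"tx": -0.002, "ty": -0.03, "tz": 0, "turn": 0},
])

```text
time: 12.43
tool_pos: [616.6, -143.0, 48.8]
eef_rot: [[0.999, -0.041, 0.003], [-0.041, -0.999, 0.0], [0.003, -0.0, -1.0]]
force: [-1.5, 3.0, 8.3]
opening: 16.1
grasp_force: 59.1
```

Not at the stop yet, with 175.7 mm travelled.

drive_tool([
  {"tx": 0, "ty": -0.015, "tz": 0, "turn": 0},
  {"tx": -0.001, "ty": -0.03, "tz": 0, "turn": 0},
  {"tx": -0.001, "ty": -0.03, "tz": 0, "turn": 0},
])

```text
time: 12.68
tool_pos: [616.6, -143.7, 48.8]
eef_rot: [[0.999, -0.041, 0.003], [-0.041, -0.999, 0.004], [0.002, -0.004, -1.0]]
force: [-1.9, 11.1, 10.6]
opening: 16.2
grasp_force: 59.5
```

drive_tool([
  {"tx": 0, "ty": -0.01, "tz": 0, "turn": 0},
  {"tx": -0.001, "ty": -0.02, "tz": 0, "turn": 0},
  {"tx": -0.001, "ty": -0.02, "tz": 0, "turn": 0},
])

```text
time: 12.93
tool_pos: [616.6, -143.7, 48.8]
eef_rot: [[0.999, -0.041, 0.003], [-0.041, -0.999, 0.007], [0.002, -0.007, -1.0]]
force: [-0.9, 17.7, 11.1]
opening: 16.3
grasp_force: 59.8
```

End stop reached: y has stalled and the force is rising. I'll relax, release, rise and look.

drive_tool([
  {"tx": 0, "ty": 0.015, "tz": 0, "turn": 0},
  {"tx": 0, "ty": 0.025, "tz": 0, "turn": 0},
  {"tx": 0, "ty": 0.03, "tz": 0, "turn": 0},
])

```text
time: 13.18
tool_pos: [616.6, -143.7, 48.9]
eef_rot: [[0.999, -0.041, 0.003], [-0.041, -0.999, 0.001], [0.003, -0.002, -1.0]]
force: [-1.0, 5.1, 9.0]
opening: 16.4
grasp_force: 59.2
```

drive_tool([
  {"tx": 0, "ty": 0, "tz": 0, "turn": 0},
  {"tx": 0, "ty": 0, "tz": 0, "turn": 0},
  {"tx": 0, "ty": 0, "tz": 0, "turn": 0},
  {"tx": 0, "ty": 0, "tz": 0, "turn": 0},
], hand=0.4)

```text
time: 13.52
tool_pos: [614.9, -145.5, 46.2]
eef_rot: [[0.999, -0.042, -0.0], [-0.042, -0.999, -0.0], [-0.0, 0.0, -1.0]]
force: [0.3, -0.4, 0.0]
opening: 51.4
grasp_force: 0.0
```

drive_tool([
  {"tx": 0, "ty": 0, "tz": 0.15, "turn": 0},
  {"tx": 0, "ty": 0, "tz": 0.45, "turn": 0},
  {"tx": 0, "ty": 0, "tz": 0.8, "turn": 0},
  {"tx": 0, "ty": 0, "tz": 1, "turn": 0},
  {"tx": 0, "ty": 0, "tz": 1, "turn": 0},
])

```text
time: 13.93
tool_pos: [618.4, -147.0, 152.8]
eef_rot: [[0.999, -0.042, 0.01], [-0.042, -0.999, -0.004], [0.01, 0.004, -1.0]]
force: [-0.7, -1.6, 0.6]
opening: 51.7
grasp_force: 0.0
```

drive_tool([
  {"tx": -0.1, "ty": 0.0, "tz": 0.3, "turn": 0.02},
  {"tx": -0.1, "ty": 0, "tz": 0.6, "turn": 0.05},
  {"tx": -0.1, "ty": 0, "tz": 1, "turn": 0.075},
  {"tx": -0.1, "ty": 0, "tz": 1, "turn": 0.075},
  {"tx": -0.1, "ty": 0, "tz": 1, "turn": 0.075},
], hand=0)

```text
time: 14.35
tool_pos: [606.4, -146.1, 249.0]
eef_rot: [[0.981, 0.192, 0.005], [0.192, -0.981, -0.002], [0.004, 0.003, -1.0]]
force: [0.3, -0.1, 0.3]
opening: 85.4
grasp_force: 0.0
```

Run:
```python
from h import *
from plant import r
o,c,W=wrist(r);print(o["tool_pos"],o["opening"],np.degrees(np.arctan2(*o["eef_rot"][[1,0],0])))
cv2.imwrite("pics/w3.png",cv2.cvtColor(c["color"],cv2.COLOR_RGB2BGR)); np.savez("w3.npz",W=W,color=c["color"])
def chuck(W,nm):
    Z=W[...,2];d=np.hypot(W[...,0]-622,W[...,1]+14);m=(d<70)&(abs(Z-48)<3)
    p=W[m][:,:2].astype(np.float32);print(nm,len(p),cv2.minEnclosingCircle(p),p.mean(0));rect(nm,W,m)
    d=np.hypot(W[...,0]-617,W[...,1]+144); rect(nm+" knob",W,(d<25)&(abs(Z-79)<3))
chuck(W,"w")
for n in ["scene","side"]: c=r.capture(n);chuck(xyz(c),n)
```

```text
[ 606.40513539 -146.08708597  249.03032684] 85.43776920511009 11.090446524863275
w 7477 ((621.3079223632812, -14.177900314331055), 50.056304931640625) [623.42017  -14.189545]
w 7477 [621.5 -14.1] [98.3 99.6] 11.0
w knob 252 [ 615.8 -144.1] [17.3 16.5] 11.3
scene 951 ((620.3939819335938, -12.72064208984375), 51.54302978515625) [623.4667 -15.5438]
scene 951 [621.3 -13. ] [ 97.7 100.6] 33.6
scene knob 38 [ 616.5 -143.8] [14.2 16.2] 84.6
side 541 ((621.0870361328125, -14.274744033813477), 50.351383209228516) [619.87494  -17.710915]
side 541 [620.7 -22.5] [84.  99.7] 89.1
side knob 20 [ 615.5 -141.6] [13.6 15.2] 25.1
```

View pics/w3.png

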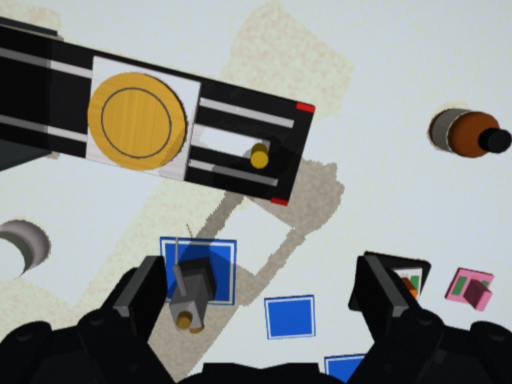

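The view shows the carriage fully out, with the chuck at (137,121), the knob at (259,156), and the positioner upright on the pad at (195,280). The bottle is in place at (470,132). The chuck centre is (621.4, −14.1), and its diameter of 100 matches. Next the holder.

drive_tool([
  {"tx": -0.7, "ty": -1, "tz": 0, "turn": 0.01},
  {"tx": -0.7, "ty": -1, "tz": 0, "turn": 0.01},
  {"tx": -0.7, "ty": -1, "tz": 0, "turn": 0.01},
  {"tx": -0.7, "ty": -1, "tz": 0, "turn": 0.01},
])

```text
time: 14.83
tool_pos: [531.0, -249.8, 244.0]
eef_rot: [[0.976, 0.218, -0.005], [0.218, -0.976, -0.0], [-0.005, -0.001, -1.0]]
force: [-0.3, -1.0, 1.0]
opening: 85.3
grasp_force: 0.0
```

drive_tool([
  {"tx": -0.67, "ty": -1, "tz": -0.2, "turn": 0},
  {"tx": -0.67, "ty": -1, "tz": -0.2, "turn": 0},
  {"tx": -0.67, "ty": -1, "tz": -0.2, "turn": 0},
  {"tx": -0.67, "ty": -1, "tz": -0.2, "turn": 0},
  {"tx": -0.67, "ty": -1, "tz": -0.2, "turn": 0},
])

```text
time: 15.25
tool_pos: [466.5, -345.5, 223.9]
eef_rot: [[0.975, 0.22, -0.003], [0.22, -0.975, 0.004], [-0.002, -0.004, -1.0]]
force: [-0.2, 0.5, -0.7]
opening: 85.5
grasp_force: 0.0
```

drive_tool([
  {"tx": 0, "ty": -0.17, "tz": -0.3, "turn": 0},
  {"tx": 0, "ty": -0.17, "tz": -0.3, "turn": 0},
  {"tx": 0, "ty": -0.17, "tz": -0.3, "turn": 0},
  {"tx": 0, "ty": -0.17, "tz": -0.3, "turn": 0},
])

```text
time: 15.58
tool_pos: [468.8, -360.8, 196.5]
eef_rot: [[0.974, 0.225, -0.0], [0.225, -0.974, 0.001], [-0.0, -0.001, -1.0]]
force: [-0.2, -0.2, 0.6]
opening: 85.5
grasp_force: 0.0
```

Run:
```python
from h import *
from plant import r
o,c,W=wrist(r);print(o["tool_pos"],o["opening"],np.degrees(np.arctan2(*o["eef_rot"][[1,0],0])))
cv2.imwrite("pics/w4.png",cv2.cvtColor(c["color"],cv2.COLOR_RGB2BGR))
Z=W[...,2];d=np.hypot(W[...,0]-470,W[...,1]+363)
rect("grip",W,(d<30)&(abs(Z-48)<3));rect("plate",W,(d<42)&(abs(Z-18)<2.5))
```

```text
[ 468.77287051 -360.81816565  196.46454668] 85.47140244552882 13.000647583361411
grip 404 [ 470.1 -364.3] [30.2 11.9] 13.6
plate 1947 [ 470.3 -364.4] [50.2 50. ] 15.1
```

View pics/w4.png

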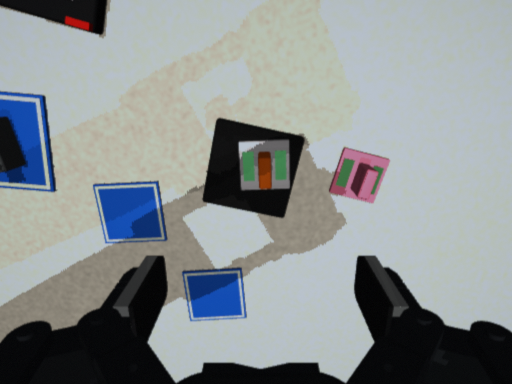

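The orange grip is at (264,170) on the foam, with the pink decoy at (360,175) close by on the right, so I'll descend with partly closed fingers. The grip is at (470.2, −364.3), yaw 14°.

drive_tool([
  {"tx": 0.005, "ty": -0.03, "tz": -0.4, "turn": 0.006},
  {"tx": 0.005, "ty": -0.03, "tz": -0.8, "turn": 0.006},
  {"tx": 0.005, "ty": -0.03, "tz": -1, "turn": 0.006},
  {"tx": 0.005, "ty": -0.03, "tz": -1, "turn": 0.006},
  {"tx": 0.005, "ty": -0.03, "tz": -1, "turn": 0.006},
], hand=0.45)

```text
time: 16.05
tool_pos: [469.0, -364.5, 96.8]
eef_rot: [[0.97, 0.243, -0.0], [0.243, -0.97, 0.001], [-0.0, -0.001, -1.0]]
force: [0.0, -1.0, -0.3]
opening: 47.2
grasp_force: 0.0
```

drive_tool([
  {"tx": 0, "ty": 0, "tz": 0, "turn": 0},
  {"tx": 0, "ty": 0, "tz": 0, "turn": 0},
  {"tx": 0, "ty": 0, "tz": 0, "turn": 0},
  {"tx": 0, "ty": 0, "tz": 0, "turn": 0},
])

```text
time: 16.38
tool_pos: [469.4, -366.0, 98.2]
eef_rot: [[0.97, 0.242, 0.002], [0.242, -0.97, -0.002], [0.001, 0.003, -1.0]]
force: [-0.4, -0.4, -0.5]
opening: 47.0
grasp_force: 0.0
```

drive_tool([
  {"tx": 0.008, "ty": 0.015, "tz": -0.3, "turn": 0},
  {"tx": 0.008, "ty": 0.015, "tz": -0.55, "turn": 0},
  {"tx": 0.008, "ty": 0.015, "tz": -0.74, "turn": 0},
  {"tx": 0.008, "ty": 0.015, "tz": -0.74, "turn": 0},
  {"tx": 0.008, "ty": 0.015, "tz": -0.74, "turn": 0},
])

```text
time: 16.8
tool_pos: [469.0, -363.3, 22.1]
eef_rot: [[0.97, 0.242, -0.001], [0.242, -0.97, 0.001], [-0.001, -0.001, -1.0]]
force: [0.5, -0.0, 0.8]
opening: 47.2
grasp_force: 0.0
```

drive_tool([
  {"tx": 0, "ty": 0, "tz": 0, "turn": 0},
  {"tx": 0, "ty": 0, "tz": 0, "turn": 0},
  {"tx": 0, "ty": 0, "tz": 0, "turn": 0},
])

```text
time: 17.05
tool_pos: [470.4, -364.9, 24.4]
eef_rot: [[0.97, 0.242, 0.002], [0.242, -0.97, -0.003], [0.002, 0.003, -1.0]]
force: [-0.5, 0.0, 0.4]
opening: 47.0
grasp_force: 0.0
```

drive_tool([
  {"tx": 0, "ty": 0.005, "tz": -0.01, "turn": 0},
  {"tx": 0, "ty": 0.005, "tz": -0.01, "turn": 0},
  {"tx": 0, "ty": 0.005, "tz": -0.01, "turn": 0},
  {"tx": 0, "ty": 0.005, "tz": -0.01, "turn": 0},
  {"tx": 0, "ty": 0.005, "tz": -0.01, "turn": 0},
], hand=1)

```text
time: 17.47
tool_pos: [469.7, -363.5, 21.9]
eef_rot: [[0.97, 0.242, 0.001], [0.242, -0.97, -0.001], [0.0, 0.001, -1.0]]
force: [-0.9, -0.0, 2.7]
opening: 10.8
grasp_force: 59.5
```

drive_tool([
  {"tx": 0, "ty": 0, "tz": 0, "turn": 0},
  {"tx": 0, "ty": 0, "tz": 0, "turn": 0},
  {"tx": 0, "ty": 0, "tz": 0, "turn": 0},
  {"tx": 0, "ty": 0, "tz": 0, "turn": 0},
])

```text
time: 17.8
tool_pos: [469.7, -363.5, 21.9]
eef_rot: [[0.97, 0.242, 0.001], [0.242, -0.97, -0.001], [0.0, 0.001, -1.0]]
force: [0.2, 1.1, 5.0]
opening: 10.8
grasp_force: 59.6
```

drive_tool([
  {"tx": 0, "ty": 0, "tz": 0.1, "turn": 0},
  {"tx": 0, "ty": 0, "tz": 0.25, "turn": 0},
  {"tx": 0, "ty": 0, "tz": 0.5, "turn": 0},
  {"tx": 0, "ty": 0, "tz": 0.75, "turn": 0},
  {"tx": 0, "ty": 0, "tz": 1, "turn": 0},
])

```text
time: 18.22
tool_pos: [468.7, -362.5, 121.9]
eef_rot: [[0.97, 0.242, -0.001], [0.242, -0.97, 0.002], [-0.001, -0.002, -1.0]]
force: [-0.1, -0.6, -1.1]
opening: 10.8
grasp_force: 58.8
```

drive_tool([
  {"tx": 0.1, "ty": 0.2, "tz": 0.1, "turn": 0},
  {"tx": 0.2, "ty": 0.4, "tz": 0.2, "turn": 0},
  {"tx": 0.3, "ty": 0.7, "tz": 0.3, "turn": 0},
  {"tx": 0.43, "ty": 1, "tz": 0.3, "turn": 0},
])

```text
time: 18.55
tool_pos: [513.1, -263.1, 153.7]
eef_rot: [[0.971, 0.241, 0.002], [0.241, -0.971, -0.002], [0.002, 0.002, -1.0]]
force: [0.7, -0.1, -1.0]
opening: 11.0
grasp_force: 58.9
```

drive_tool([
  {"tx": 0.13, "ty": 0.3, "tz": 0, "turn": 0},
  {"tx": 0.26, "ty": 0.6, "tz": 0, "turn": -0.02},
  {"tx": 0.39, "ty": 0.9, "tz": 0, "turn": -0.04},
  {"tx": 0.43, "ty": 1, "tz": 0, "turn": -0.06},
])

```text
time: 18.88
tool_pos: [555.9, -158.9, 151.1]
eef_rot: [[0.998, 0.056, -0.001], [0.056, -0.998, 0.002], [-0.001, -0.002, -1.0]]
force: [0.5, 0.2, -1.2]
opening: 10.7
grasp_force: 58.9
```

drive_tool([
  {"tx": 0.13, "ty": 0.3, "tz": 0, "turn": -0.02},
  {"tx": 0.26, "ty": 0.6, "tz": 0, "turn": -0.03},
  {"tx": 0.39, "ty": 0.9, "tz": 0, "turn": -0.03},
  {"tx": 0.43, "ty": 1, "tz": 0, "turn": -0.03},
])

```text
time: 19.22
tool_pos: [598.8, -59.1, 151.1]
eef_rot: [[0.999, -0.035, -0.001], [-0.035, -0.999, 0.002], [-0.001, -0.002, -1.0]]
force: [-0.1, -0.4, -1.3]
opening: 11.0
grasp_force: 58.9
```

drive_tool([
  {"tx": 0.1, "ty": 0.25, "tz": 0, "turn": 0},
  {"tx": 0.2, "ty": 0.45, "tz": 0, "turn": 0},
  {"tx": 0.22, "ty": 0.5, "tz": 0, "turn": 0},
  {"tx": 0.22, "ty": 0.5, "tz": 0, "turn": 0},
  {"tx": 0.22, "ty": 0.5, "tz": 0, "turn": 0},
])

```text
time: 19.63
tool_pos: [619.8, -13.8, 151.1]
eef_rot: [[0.999, -0.038, -0.001], [-0.038, -0.999, -0.0], [-0.001, 0.001, -1.0]]
force: [0.2, -0.1, 0.1]
opening: 10.7
grasp_force: 58.9
```

drive_tool([
  {"tx": 0, "ty": 0, "tz": -0.25, "turn": 0},
  {"tx": 0, "ty": 0, "tz": -0.5, "turn": 0},
  {"tx": 0, "ty": 0, "tz": -0.78, "turn": 0},
  {"tx": 0, "ty": 0, "tz": -0.78, "turn": 0},
  {"tx": 0, "ty": 0, "tz": -0.78, "turn": 0},
])

```text
time: 20.05
tool_pos: [618.5, -14.1, 71.9]
eef_rot: [[0.999, -0.04, -0.004], [-0.04, -0.999, 0.001], [-0.005, -0.0, -1.0]]
force: [0.8, -2.0, -0.1]
opening: 10.8
grasp_force: 58.8
```

drive_tool([
  {"tx": 0, "ty": 0, "tz": 0, "turn": 0},
  {"tx": 0, "ty": 0, "tz": 0, "turn": 0},
  {"tx": 0, "ty": 0, "tz": 0, "turn": 0},
])

```text
time: 20.3
tool_pos: [621.9, -13.8, 75.8]
eef_rot: [[0.999, -0.038, 0.004], [-0.038, -0.999, -0.001], [0.004, 0.001, -1.0]]
force: [0.0, 0.0, -1.5]
opening: 11.5
grasp_force: 58.9
```

Run:
```python
from h import *
from plant import r
o,c,W=wrist(r);print(o["tool_pos"],np.degrees(np.arctan2(*o["eef_rot"][[1,0],0])))
L=[("w",c,W)]
for n in ["scene","side"]: c=r.capture(n);L.append((n,c,xyz(c)))
for n,c,W in L:
    cv2.imwrite(f"pics/{n}5.png",cv2.cvtColor(c["color"],cv2.COLOR_RGB2BGR))
    Z=W[...,2];d=np.hypot(W[...,0]-621,W[...,1]+14);p=Z[(d<22)];print(n,np.nanpercentile(p,[5,20,50]))
    for b in blobs(c,W,(55,90,40),(85,255,255),(60,85),5): print(n,"green",*b[:5])
    rect(n+" plate",W,(d<45)&(abs(Z-70)<4))
```

```text
[621.90260781 -13.79916733  75.77112632] -2.206125725993467
w [ 71.59522225  92.05032893 119.1892315 ]
w green [227. 238.] 530 [630.8   2.3  72. ] [620.  -4.  70.] [637.   7.  84.]
w green [294. 238.] 529 [629.7 -30.8  72. ] [619. -36.  70.] [636. -25.  85.]
w plate 4385 [627.3 -14.3] [50.2 40.7] 87.7
scene [ 48.2315402   83.37365534 127.48886464]
scene green [297. 210.] 33 [620.  -30.6  71.4] [607. -35.  70.] [635. -24.  73.]
scene green [312. 208.] 12 [630.7   2.9  71.5] [624.  -2.  70.] [635.   7.  73.]
scene plate 229 [622.  -13.7] [51.3 51.7] 86.8
side [ 49.17491067  72.29491986 103.45553132]
side green [202. 207.] 23 [623.    1.6  72.5] [610.  -5.  71.] [637.   5.  75.]
side plate 176 [621.5 -12.7] [52.6 51.9] 2.7
```

View pics/w5.png

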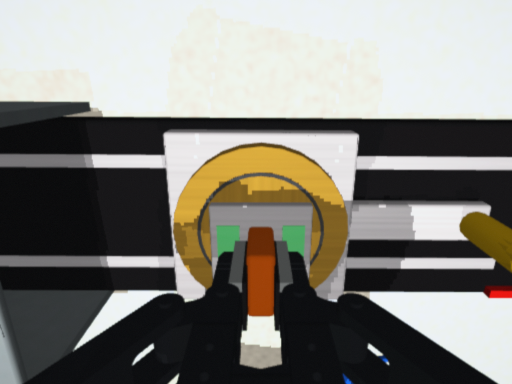

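The view shows the holder level over the chuck, concentric with the dark circle, and green chips at (228,238) and (294,238). The plate centre is (622, −14) against the chuck's (621.4, −14.1). Lowering by about 18 mm.

drive_tool([
  {"tx": -0.003, "ty": 0, "tz": -0.04, "turn": 0},
  {"tx": -0.003, "ty": 0, "tz": -0.08, "turn": 0},
  {"tx": -0.003, "ty": 0, "tz": -0.12, "turn": 0},
  {"tx": -0.003, "ty": 0, "tz": -0.15, "turn": 0},
  {"tx": -0.003, "ty": 0, "tz": -0.15, "turn": 0},
])

```text
time: 20.87
tool_pos: [619.9, -13.1, 58.0]
eef_rot: [[0.999, -0.038, -0.001], [-0.038, -0.999, 0.0], [-0.001, -0.0, -1.0]]
force: [-0.2, 0.5, -1.4]
opening: 10.9
grasp_force: 59.1
```

drive_tool([
  {"tx": 0, "ty": 0, "tz": -0.01, "turn": 0},
  {"tx": 0, "ty": 0, "tz": -0.015, "turn": 0},
  {"tx": 0, "ty": 0, "tz": -0.015, "turn": 0},
  {"tx": 0, "ty": 0, "tz": -0.015, "turn": 0},
])

```text
time: 21.2
tool_pos: [620.1, -13.2, 57.9]
eef_rot: [[0.999, -0.038, -0.0], [-0.038, -0.999, -0.0], [-0.0, 0.0, -1.0]]
force: [-5.7, 0.8, 7.3]
opening: 11.1
grasp_force: 60.2
```

drive_tool([
  {"tx": 0, "ty": 0, "tz": 0, "turn": 0},
  {"tx": 0, "ty": 0, "tz": 0, "turn": 0},
  {"tx": 0, "ty": 0, "tz": 0, "turn": 0},
  {"tx": 0, "ty": 0, "tz": 0, "turn": 0},
  {"tx": 0, "ty": 0, "tz": 0, "turn": 0},
], hand=0.3)

```text
time: 21.62
tool_pos: [620.0, -13.2, 56.6]
eef_rot: [[0.999, -0.038, -0.0], [-0.038, -0.999, 0.0], [-0.0, -0.0, -1.0]]
force: [-0.2, 0.6, 0.2]
opening: 59.9
grasp_force: 0.0
```

drive_tool([
  {"tx": 0, "ty": 0, "tz": 0.1, "turn": 0},
  {"tx": 0, "ty": 0, "tz": 0.3, "turn": 0},
  {"tx": 0, "ty": 0, "tz": 0.6, "turn": 0},
  {"tx": 0, "ty": 0, "tz": 1, "turn": 0},
  {"tx": 0, "ty": 0, "tz": 1, "turn": 0},
])

```text
time: 22.03
tool_pos: [625.2, -14.2, 166.9]
eef_rot: [[0.999, -0.038, 0.015], [-0.038, -0.999, -0.003], [0.015, 0.003, -1.0]]
force: [2.4, -1.0, 1.6]
opening: 59.6
grasp_force: 0.0
```

drive_tool([
  {"tx": 0, "ty": 0, "tz": 0.3, "turn": 0},
  {"tx": 0, "ty": 0, "tz": 0.6, "turn": 0},
  {"tx": 0, "ty": 0, "tz": 0.9, "turn": 0},
  {"tx": 0, "ty": 0, "tz": 0.9, "turn": 0},
  {"tx": 0, "ty": 0, "tz": 0.9, "turn": 0},
])

```text
time: 22.45
tool_pos: [621.6, -13.5, 250.5]
eef_rot: [[0.999, -0.038, 0.006], [-0.038, -0.999, -0.001], [0.006, 0.001, -1.0]]
force: [0.3, 0.4, -0.3]
opening: 59.7
grasp_force: 0.0
```

Run:
```python
from h import *
from plant import r
o,c,W=wrist(r);print(o["tool_pos"],o["time"])
cv2.imwrite("pics/w6.png",cv2.cvtColor(c["color"],cv2.COLOR_RGB2BGR))
L=[("w",c,W)];c=r.capture("scene");L.append(("scene",c,xyz(c)))
for n,c,W in L:
    Z=W[...,2];d=np.hypot(W[...,0]-621,W[...,1]+14)
    rect(n+" plate",W,(d<40)&(abs(Z-54)<2.5));rect(n+" chuck",W,(d<60)&(abs(Z-48)<2.5));rect(n+" grip",W,(d<40)&(abs(Z-84)<3))
    rect(n+" knob",W,(np.hypot(W[...,0]-617,W[...,1]+144)<25)&(abs(Z-79)<3))
    rect(n+" pos",W,(np.hypot(W[...,0]-430,W[...,1]+96)<40)&(abs(Z-90)<4))
```

```text
[621.63719729 -13.48212678 250.45328547] 22.45
w plate 1726 [620.9 -13.6] [50.  49.2] 87.9
w chuck 4420 [621.7 -13.9] [99.  98.6] 84.8
w grip 370 [621.3 -13.6] [11.8 29.1] 87.7
w knob 246 [ 616.1 -143.7] [16.6 16.8] 44.6
w pos 221 [426.7 -87.3] [35.6 13.4] 14.8
scene plate 213 [620.1 -14.2] [50.1 51.3] 87.8
scene chuck 585 [621.9 -14.4] [96.9 97.8] 51.5
scene grip 51 [619.9 -14. ] [30.8 11.8] 1.1
scene knob 35 [ 617.1 -144.3] [14.6 14.5] 59.9
scene pos 87 [428.7 -98.4] [38.6 28.9] 28.7
```

View pics/w6.png

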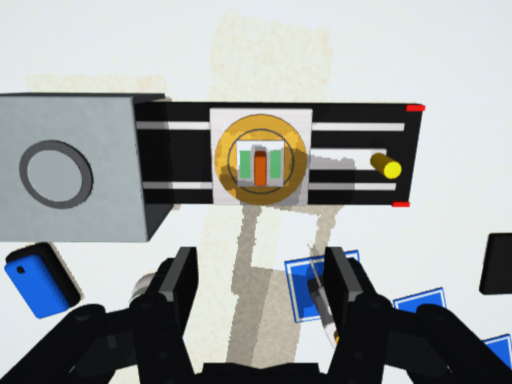

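The holder sits flat and centred on the chuck at (261,163), within 1 mm. The knob is at its out position (390,168), and the positioner is upright on the pad at (325,300).

```bash
python3 -c "
from plant import r
print(r.finish_job())"
```

```text
the job is handed in; nothing more can be done
None
```

The job is handed in at about 22.5 s: the positioner stands upright mid-pad, the carriage is out at its end stop, and the holder lies flat within about 1–2 mm of the chuck's centre; the mouse, jar and bottle were never touched.

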